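Scoop bearing balls into the demagnetiser and switch it on

TASK

Draw the scoop out of its dock, set it down flat on the bench and let go of it, so that you can take it again by its handle. With it scoop at least four of the five steel balls out of the wooden bin and tip them from low down into the tray of the demagnetiser, never touching a ball with the robot and leaving none outside bin and tray; only then flip the toggle switch to its other side. In the end the scoop lies flat on the bench again, out of the dock, and the V-block, the flat steel block and the angle plate have not been moved.

Things in the scene. Friction and masses are not known exactly. Their poses are not given: they have to be found in the camera images.
- scoop: Aluminium scoop, 200 g. Origin: centre of the underside of its bowl; +x out of the open mouth, z up. Bowl 90 mm long (x +-45), 92 wide over its rims, 84 wide inside (76 between the rims); floor 2 thick; back wall 40 high at x = -45; a black handle rises behind it. It starts flat on the bench, bowl in front of the dock, mouth pointing along the dock's -x, the whole handle under the dock's roof.
- scoop_grip (a point): Middle of the scoop's handle, at x = -100, z = 55 mm in the scoop's frame (same axes). The handle is a straight bar 18 mm wide (along y), 22 thick, rising backwards at 24 degrees from the top of the bowl's back wall to the handle's tip.
- scoop_rim (a point): Point on the scoop's left rim, at x = 8, y = 42, z = 33 mm in the scoop's frame (same axes); the right rim mirrors it at y = -42. Each rim is a straight bar 8 mm thick (y), 14 high (z 26 to 40), from x = -45 to 21, on top of a 4 mm side wall (outer faces flush); free to pinch from above, one finger inside the bowl. In front of x = 21 the sides are 20 high.
- scoop_end (a point): Tip of the scoop's handle, x = -145, height 75 mm in the scoop's frame.
- dock: Dark steel cover for the scoop, fixed: roof, two sides and a back, open only at its front (-x). Origin on the bench; the front edge is at x = -40, the back at x = 115 mm; 80 mm wide, 70 mm inside; underside of the roof at 96 mm, top at 100 mm. Stands left or right of the bin; the bench in front of it, between it and the robot, is clear for some 200 mm.
- bin: Fixed wooden bin with the balls. Origin on the bench, z up, -x towards the robot: low front edge, 20 mm high, at x = -143; flat inner floor 5 mm above the bench from x = -140 to 45; there a ramp begins, rising at 35 degrees to 50 mm height at x = 109, then an end wall 65 high. Side walls 55 mm high, 104 apart inside (y +-52). The balls start lying between x = -25 and 45.
- demag: Fixed bench demagnetiser, a white box 240 (x) x 180 (y) x 50 mm high, origin on the bench under its centre, -x towards the robot. On its deck a grey open tray on the far part and an upright toggle switch on the near part. Stands left or right of the bin, on the side without the dock.
- tray (a point): Centre of the tray's inner floor, 55 mm above the bench. Axes as the demagnetiser. Inside the tray is 120 (x) x 120 (y) mm, its rim 30 mm above this point (85 mm above the bench), walls 5 mm.
- toggle (a joint): Angle of the toggle bat: -0.45 rad off (leaning to the demagnetiser's -y), +0.45 on (leaning to +y), 0 upright. Pushed past upright it snaps over by itself; about 1 N at the tip moves it. Pivot 56 mm above the bench at x = -80, y = 0 of the demagnetiser; it swings in the demagnetiser's y-z plane.
- toggle_tip (a point): Top end of the toggle bat, 56 mm from its pivot; the bat is round, steel, 10 mm thick at the foot and 15 mm at the top.
- ball1: Steel bearing ball, 24 mm diameter, 57 g (all five alike). It rolls on slopes above some 10 degrees. Origin at its centre.
- ball2: Steel bearing ball, 24 mm diameter, 57 g (all five alike). It rolls on slopes above some 10 degrees. Origin at its centre.
- ball3: Steel bearing ball, 24 mm diameter, 57 g (all five alike). It rolls on slopes above some 10 degrees. Origin at its centre.
- ball4: Steel bearing ball, 24 mm diameter, 57 g (all five alike). It rolls on slopes above some 10 degrees. Origin at its centre.
- ball5: Steel bearing ball, 24 mm diameter, 57 g (all five alike). It rolls on slopes above some 10 degrees. Origin at its centre.
- vblock: Bystander: steel V-block, 70 x 60 x 45 mm. Origin at its underside. Leave alone.
- parallel: Bystander: flat steel setup block, 50 x 75 x 25 mm, on the bench nearest the robot. Origin at its underside. Leave alone.
- angle_plate: Bystander: dark steel angle plate, 70 x 80 x 90 mm. Origin at its underside. Leave alone.
Not all that is in view belongs to the job. Of the things that look like the scoop, the middle-sized one is meant.

How it is judged (in metres and radians):
On the way, in this order (a step that is already met when the one before it is completed fails the run):
1. the scoop is out of the dock, flat on the bench and let go (height (world z) of scoop below 0.012 m and angle between scoop's own z axis and vertical below 0.12 rad and linear speed of scoop below 0.03 m/s and contact force between the fingers and scoop below 0.1 N and (x of scoop_end in the frame of dock below -0.045 m or y of scoop_end in the frame of dock above 0.055 m or y of scoop_end in the frame of dock below -0.055 m)), for 0.2 s.
2. at least four balls lie in the tray while the toggle is still off ((distance between each of ball1, ball2, ball3, ball4 and tray below 0.073 m or distance between each of ball1, ball2, ball3, ball5 and tray below 0.073 m or distance between each of ball1, ball2, ball4, ball5 and tray below 0.073 m or distance between each of ball1, ball3, ball4, ball5 and tray below 0.073 m or distance between each of ball2, ball3, ball4, ball5 and tray below 0.073 m) and value of joint toggle below -0.3 rad), for 0.2 s.
3. the toggle is flipped to its other side (value of joint toggle above 0.35 rad), for 0.2 s.
At the end, for the whole second after the job is handed in: At least four balls lie in the tray (within 73 mm of its floor centre), the fifth in tray or bin; the toggle is over on its other side (above 0.35 rad); the scoop lies flat on the bench (within 12 mm, tilt under 0.12 rad), at rest, let go, handle outside the dock (all of step 1 and (distance between each of ball1, ball2, ball3, ball4 and tray below 0.073 m or distance between each of ball1, ball2, ball3, ball5 and tray below 0.073 m or distance between each of ball1, ball2, ball4, ball5 and tray below 0.073 m or distance between each of ball1, ball3, ball4, ball5 and tray below 0.073 m or distance between each of ball2, ball3, ball4, ball5 and tray below 0.073 m) and (distance between ball1 and tray below 0.073 m or (distance between ball1 and bin below 0.14 m and height (world z) of ball1 between 0.0145 and 0.058 m)) and (distance between ball2 and tray below 0.073 m or (distance between ball2 and bin below 0.14 m and height (world z) of ball2 between 0.0145 and 0.058 m)) and (distance between ball3 and tray below 0.073 m or (distance between ball3 and bin below 0.14 m and height (world z) of ball3 between 0.0145 and 0.058 m)) and (distance between ball4 and tray below 0.073 m or (distance between ball4 and bin below 0.14 m and height (world z) of ball4 between 0.0145 and 0.058 m)) and (distance between ball5 and tray below 0.073 m or (distance between ball5 and bin below 0.14 m and height (world z) of ball5 between 0.0145 and 0.058 m)) and value of joint toggle above 0.35 rad); the robot touches nothing.
It fails at once if the robot touches a ball (contact force between any of the fingers, the arm and ball1 above 0.3 N or contact force between any of the fingers, the arm and ball2 above 0.3 N or contact force between any of the fingers, the arm and ball3 above 0.3 N or contact force between any of the fingers, the arm and ball4 above 0.3 N or contact force between any of the fingers, the arm and ball5 above 0.3 N).
It fails at once if a ball is dropped from more than about 11 cm (faster than 1.5 m/s) (linear speed of any of ball1, ball2, ball3, ball4, ball5 above 1.5 m/s).
It fails at once if a bystander is moved by more than 30 mm (distance of any of vblock, parallel, angle_plate from where it was at the start of the episode above 0.03 m).
It also fails if it takes over 72 s, if anything falls off the work surface, if the arm or the gripper's body presses on something with over 40 N, if the wrist force passes 120 N, or if a joint passes its speed limit or range.

ROBOT

A 6-joint arm with a two-finger parallel gripper is mounted at the origin on the work surface. World frame = base frame: x ahead of the robot, y to its left, z up, the work surface at z = 0. Lengths are in mm, angles in rad, forces in N, time in s.
With the tool pointing down it reaches from about 275 to 725 mm from the base axis. Payload 5.6 kg.
Tool frame: the origin (TCP) lies on the front face of the gripper's body, between the roots of the fingers; the fingertips stand 73 mm ahead of it and the grasp point (between the pads) lies 54 mm ahead of it; z points along the fingers, y is the direction in which the jaws open and shut (so a half turn about z gives the same grasp; the last joint's range is limited). The gripper opens to 85 mm and grips with 20 to 120 N. Pads are 22 mm wide; open, the fingers measure 114 mm over their backs; the gripper's body (76 mm by 85 mm) begins 54 mm behind the grasp point. The pads swing forward as they close: fully open they stand 13 mm farther back than shut.
Start: joints at [-1.043, 0.255, 0.108, 0, -1.424, -0.285], TCP at [132.252, -533.856, 303.883] pointing down, gripper open.
Joint ranges: [-2.95, 2.95], [-1.21, 1.97], [-1.09, 1.5], [-2.87, 1.71], [-2.94, -0.07], [-3.05, 3.05]. Speed limits (rad/s): [2.57, 2.57, 3.14, 3.14, 3.14, 3.14].

INTERFACE

Orientations are given as a unit quaternion [w, x, y, z].
In Python, from bench import observe, cams, workorder, finder gives the robot as it stands. The module is installed in compiled form; this text tells all that it offers.
- The arm moves only by the tool drive_tool, never from a script. Its argument "increments" is one flat list of numbers, 7 for each row, row after row: the closure in counts, from 0 (fully open) to 255 (shut), then the shift along the world's x, y, z in m, then the turn, a rotation vector about the world's x, y, z in degrees. A call has 1 to 5 rows; each row shifts and turns the commanded pose from where the row before left it; what a row does not reach is not made up. A row lasts 1/10 s, in which the tool goes at most 50 mm and 8.59 degrees, less where a joint would pass 70% of its speed; a pose out of reach is approached as far as the arm can. A call is refused whole if a number of a shift passes 0.05 or a number of a turn 8.59, either way. A call with a gripper value outside its range is refused whole. The fingers move at their own pace and stop on an object; "squeeze" is the grip in N (left out, the last holds). Time passes only in rows, so rows that do not move let the fingers close. It gives the time, the measured TCP pose, the force and the opening at its end, in the units of the state.
- observe(): the state, without advancing time (a new reading comes with each control period).
- cams.grab_frame(name): name is "side" or "top" or "wrist"; returns the picture (420x560x3 uint8, red, green, blue); there is no depth.
- cams.camera_params(name): a dict with "intrinsics" (3x3 intrinsics, pixels), "k1" (the pictures are not rectified: a ray, as slopes to the right and down, at radius r is drawn at 1 + k1 r^2 times it, then the intrinsics apply), "extrinsics" (4x4, takes a point from camera to world coordinates). Camera axes: x right, y down, z forward; pixel columns grow to the right and rows downward; lengths in mm; the calibration is good to about 2 mm. A picture is of the moment at which its call begins: read the wrist's pose just before it. camera_params takes no time and is no camera call; for the wrist camera it gives the pose at the moment of the call.
- workorder.close_job(): hands the job in, once; it reports no verdict.
Trained networks look in the newest picture that a camera, given by its name, has taken for a name from the list of things; names that differ only in an ending like _2 or _b are one class to them, and where a whole thing is asked for, a point or a joint stands for the part that bears it (a point fixed in the world has none). Each returns a list of dicts, best first, with "p" (0 to 1); they miss things now and then, are a little off and sometimes report something else, mostly with a low value. They report only what shows in the picture. A call takes as long as a camera call. They do not tell look-alikes from the thing itself.
- finder.masks_of(camera, label): "mask" (420x560 bool, what is visible of it) and "rect" ([centre column, centre row, width, height] in pixels, round what is visible of it).
- finder.landmark_of(camera, label): "pixel" ([column, row] in pixels: a listed point, or the origin of a listed thing).
The state is a dict: "time": time; "joint_pos": joint angles; "dq": joint speeds; "joint_efforts": joint torques, N m; "position": TCP position; "tool_rot": TCP orientation; "force": force on the tool from outside, world axes, zero at the start; "torque": the same for the moment, N m; "finger_gap": finger opening in mm.
Only numpy, scipy, OpenCV 4.12 (cv2) and the standard library are available. Lean on these libraries where they do the work, as an engineer would, in place of code of your own. Each camera call takes 0.05 s, during which the arm holds its last target. There are 200 camera calls.

## Working session

There is one attempt and no reset: what is moved stays moved. The work goes in short steps, Python scripts to look and compute and a tool call to move; the robot and the scene stay as the last step left them, time stands still between calls to the robot, and variables do not carry over. Pictures are saved under pics/ and viewed, about 8 in all and at most 12, crops included, and the job is handed in when it is done.

Besides the shell and the picture viewer there is one more tool, called after ">>>" by a JSON object that holds its "name" and its "arguments", one argument or row to a line. drive_tool: Moves the arm, as the interface text tells. Its arguments: {"type":"object","properties":{"increments":{"type":"array"},"squeeze":{"type":"number"}},"required":["increments"]}

```bash
mkdir -p pics; cat > h.py <<'E'
import numpy as np, cv2
from scipy.spatial.transform import Rotation as R
from bench import observe, cams, workorder, finder
def ray(cam,px,P=None):
    P=P or cams.camera_params(cam); K=np.array(P["intrinsics"]); k1=P["k1"]; E=np.array(P["extrinsics"])
    d=np.array([(px[0]-K[0,2])/K[0,0],(px[1]-K[1,2])/K[1,1]]); u=d.copy()
    for _ in range(30): u=d/(1+k1*(u@u))
    return E[:3,3],E[:3,:3]@np.array([u[0],u[1],1])
def atz(cam,px,z,P=None):
    o,v=ray(cam,px,P); return o+v*(z-o[2])/v[2]
def proj(cam,X,P=None):
    P=P or cams.camera_params(cam); K=np.array(P["intrinsics"]); E=np.array(P["extrinsics"])
    c=E[:3,:3].T@(np.array(X,float)-E[:3,3]); u=c[:2]/c[2]; u=u*(1+P["k1"]*(u@u))
    return np.array([K[0,0]*u[0]+K[0,2],K[1,1]*u[1]+K[1,2]])
def save(cam,name):
    im=cams.grab_frame(cam); cv2.imwrite(f"pics/{name}.png",im[:,:,::-1]); return im
def st():
    s=observe(); print("t",round(s["time"],2),"p",np.round(s["position"],1),"q",np.round(s["tool_rot"],3),"F",np.round(s["force"],1),"gap",s["finger_gap"],"J",np.round(s["joint_pos"],2)); return s
np.set_printoptions(suppress=True,precision=2)
E
python3 - <<'E'
from h import *
st()
a=save("top","top0"); b=save("side","side0")
cv2.imwrite("pics/both.png",np.hstack([a,b])[:,:,::-1])
for c in("top","side"):
    E=np.array(cams.camera_params(c)["extrinsics"]);print(c,E[:3,3],E[:3,2])
Z=dict(scoop=0,scoop_grip=55,scoop_rim=33,scoop_end=75,dock=0,bin=0,demag=0,tray=55,toggle_tip=106,ball1=17,vblock=0,parallel=0,angle_plate=0)
for n,z in Z.items():
    for c in("top","side"):
        for d in finder.landmark_of(c,n)[:6]: print(n,c,round(d["p"],2),np.round(d["pixel"],1),atz(c,d["pixel"],z))
E
```

```text
t 0.0 p [ 132.2 -533.5  303. ] q [-0.   -0.12  0.99  0.  ] F [-0.9 -0.  -0.3] gap 85.3547907338966 J [-1.04  0.26  0.11 -0.   -1.42 -0.28]
top [ 360.19   -1.99 1315.3 ] [ 0.06 -0.01 -1.  ]
side [193.37 629.14 939.03] [ 0.24 -0.57 -0.79]
scoop top 0.79 [363.4 276.9] [ 215.38 -269.22    0.  ]
scoop top 0.71 [183.8 278.1] [207.07 271.56   0.  ]
scoop top 0.57 [187.1 183.2] [493.5  268.14   0.  ]
scoop side 0.94 [228.7 293.5] [483.15 260.7    0.  ]
scoop side 0.78 [323.8 335.2] [223.2  272.54   0.  ]
scoop side 0.73 [377.4 178.8] [ 225.62 -269.39    0.  ]
scoop_grip top 0.89 [159.9 287.7] [185.5  328.04  55.  ]
scoop_grip top 0.87 [335.5 241.7] [ 322.13 -176.95   55.  ]
scoop_grip top 0.38 [185.6 183.8] [486.12 261.17  55.  ]
scoop_grip side 0.97 [184.4 264.6] [605.88 254.29  55.  ]
scoop_grip side 0.96 [329.6 358.2] [192.72 338.3   55.  ]
scoop_grip side 0.71 [343.5 172.9] [ 324.25 -200.87   55.  ]
scoop_grip side 0.15 [322.  118.1] [ 463.89 -417.49   55.  ]
scoop_rim top 0.97 [177.6 264.6] [250.02 283.75  33.  ]
scoop_rim top 0.78 [381.  267.9] [ 245.77 -314.57   33.  ]
scoop_rim top 0
[... 1427 characters left out ...]
 [292.4 133.4] [647.   -50.52  17.  ]
ball1 side 0.48 [222.4 194.4] [640.33 -15.15  17.  ]
ball1 side 0.46 [232.8 192.3] [615.02 -34.32  17.  ]
ball1 side 0.45 [225.1 206.7] [611.52  23.52  17.  ]
ball1 side 0.38 [223.9 187.8] [648.07 -40.1   17.  ]
ball1 side 0.33 [231.4 273.5] [496.74 213.73  17.  ]
vblock top 0.58 [115.5 170.4] [530.22 486.6    0.  ]
vblock side 0.79 [166.9 370.4] [528.47 492.31   0.  ]
parallel top 0.56 [274.8 211.1] [411.33   0.35   0.  ]
parallel side 0.9 [288.1 219.9] [428.1  -13.55  -0.  ]
angle_plate top 0.64 [434.8 183.8] [ 500.13 -488.96    0.  ]
angle_plate top 0.34 [199.6 186.3] [484.45 229.96   0.  ]
angle_plate side 0.94 [321.8 120.7] [ 476.84 -468.56    0.  ]
```

View pics/top0.png

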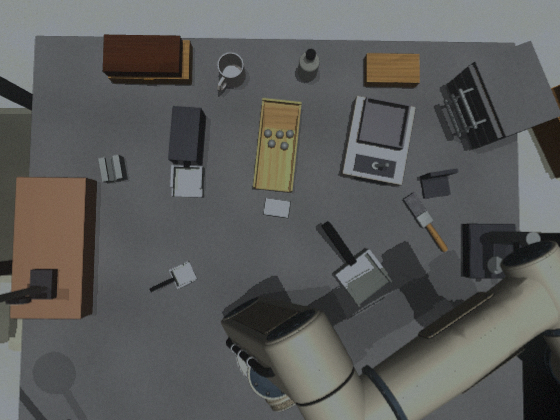

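View pics/side0.png

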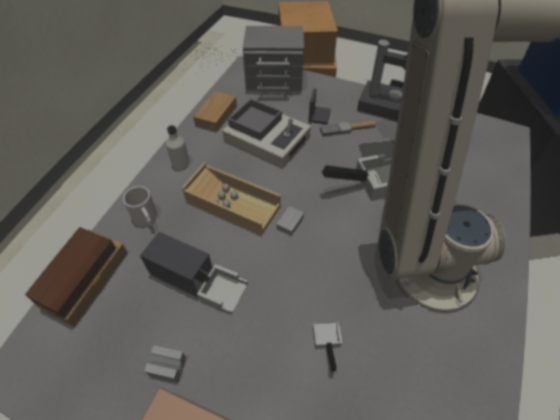

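The top view shows the middle scoop in front of the dock near (187,183). The bin is at (278,145), the demagnetiser at (380,140) and the decoy scoops at (183,275) and (360,277). Moving to the scoop for a close look.

>>> {"name": "drive_tool", "arguments": {
  "increments": [0,0.02,0.044,-0.003,0,0,-1,0,0.02,0.044,-0.003,0,0,-1,0,0.02,0.044,-0.003,0,0,-1,0,0.02,0.044,-0.003,0,0,-1,0,0.02,0.044,-0.003,0,0,-1],
  "squeeze": 40
}}

```text
time: 1.9
position: [232.5, -312.2, 288.9]
tool_rot: [0.0, -0.077, 0.997, -0.0]
force: [1.9, 0.5, 0.4]
finger_gap: 85.2
```

>>> {"name": "drive_tool", "arguments": {
  "increments": [0,0.02,0.044,-0.003,0,0,-1,0,0.02,0.044,-0.003,0,0,-1,0,0.02,0.044,-0.003,0,0,-1,0,0.02,0.044,-0.003,0,0,-1,0,0.02,0.044,-0.003,0,0,-1]
}}

```text
time: 2.4
position: [332.5, -91.9, 274.3]
tool_rot: [0.001, -0.034, 0.999, 0.0]
force: [1.6, -1.0, -0.6]
finger_gap: 85.4
```

>>> {"name": "drive_tool", "arguments": {
  "increments": [0,0.02,0.044,-0.003,0,0,-1,0,0.02,0.044,-0.003,0,0,-1,0,0.02,0.044,-0.003,0,0,-1,0,0.02,0.044,-0.003,0,0,-1,0,0.02,0.044,-0.003,0,0,-1]
}}

```text
time: 2.9
position: [432.7, 128.3, 259.1]
tool_rot: [0.0, 0.009, 1.0, 0.0]
force: [0.5, -0.5, 0.2]
finger_gap: 85.3
```

>>> {"name": "drive_tool", "arguments": {
  "increments": [0,0.02,0.044,-0.003,0,0,-1,0,0.02,0.044,-0.003,0,0,-1,0,0.0,0.0,0,0,0,0]
}}

```text
time: 3.2
position: [473.6, 218.3, 250.9]
tool_rot: [-0.001, 0.026, 1.0, -0.001]
force: [-1.2, -0.5, -0.9]
finger_gap: 85.5
```

```bash
python3 - <<'E'
from h import *
st(); P=cams.camera_params("wrist"); save("wrist","w1"); print(np.array(P["extrinsics"]).round(2).tolist())
for n,z in dict(scoop=0,scoop_rim=33,scoop_grip=55,dock=0).items():
    for d in finder.landmark_of("wrist",n)[:3]: print(n,round(d["p"],2),np.round(d["pixel"],1),atz("wrist",d["pixel"],z,P))
for d in finder.masks_of("wrist","scoop")[:1]: print(d["p"],d["rect"])
a=save("top","top1")
for n,z in dict(scoop=0,demag=0,tray=55,toggle_tip=106,bin=0).items():
    for d in finder.landmark_of("top",n)[:3]: print(n,round(d["p"],2),np.round(d["pixel"],1),atz("top",d["pixel"],z))
c=a[85:200,240:430]; cv2.imwrite("pics/top1c.png",cv2.resize(c,None,fx=4,fy=4,interpolation=2)[:,:,::-1])
E
```

```text
t 3.2 p [473.6 218.3 250.9] q [-0.    0.03  1.   -0.  ] F [-1.2 -0.5 -0.9] gap 85.4893912581812 J [ 0.73  0.22 -0.07 -0.   -1.28 -2.35]
[[0.05, 0.95, 0.31, 394.57], [1.0, -0.05, -0.02, 222.16], [-0.0, 0.31, -0.95, 321.35], [0.0, 0.0, 0.0, 1.0]]
scoop 0.78 [329.2 211.8] [498.27 262.22   0.  ]
scoop_rim 0.73 [278.8 218.3] [491.02 217.62  33.  ]
dock 0.65 [282.1 215. ] [499.11 220.2    0.  ]
0.85 [335.6, 242.7, 119.9, 163.3]
scoop 0.98 [359.1 276.7] [ 215.87 -256.21    0.  ]
scoop 0.97 [183.9 276.2] [212.74 271.39   0.  ]
scoop 0.45 [189.  184.3] [490.2  262.29   0.  ]
demag 0.72 [375.7 141.1] [ 630.05 -307.74    0.  ]
demag 0.22 [278.8 131.7] [655.52  -9.32   0.  ]
tray 0.83 [381.  128.4] [ 656.87 -310.78   55.  ]
tray 0.28 [291.9 136. ] [630.85 -47.69  55.  ]
toggle_tip 0.54 [387.6 165.5] [ 539.19 -316.53  106.  ]
bin 0.77 [278.3 141.1] [626.32  -8.08   0.  ]
```

View pics/w1.png

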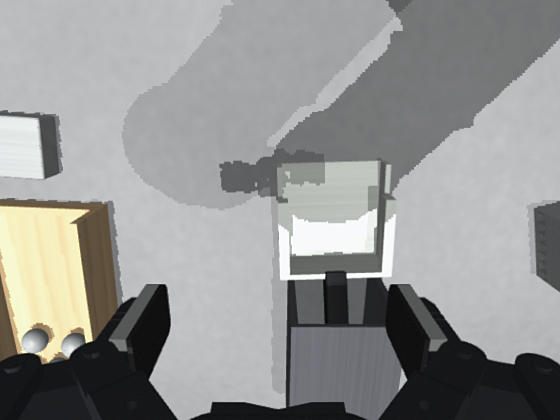

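View pics/top1c.png

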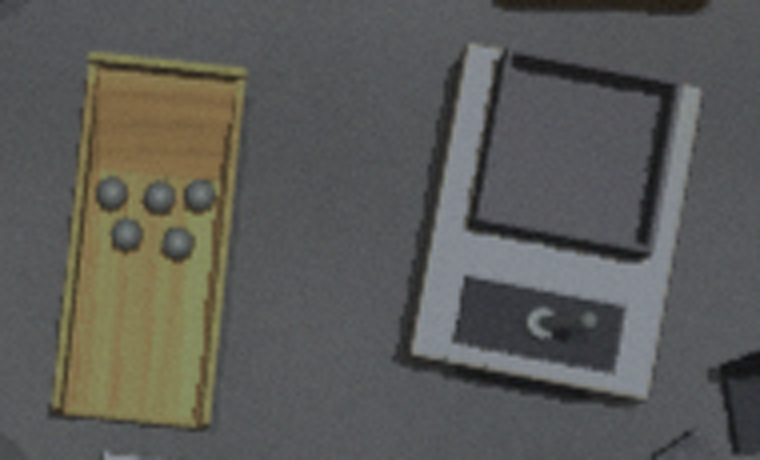

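The wrist view shows the scoop nearly aligned, with rims at columns 278 and 394 and the back wall at row 277. The crop shows the bin with five balls, three in the far row and two in the near one, and the demagnetiser with the toggle leaning right (−y, off). Now measuring corners.

```bash
python3 - <<'E'
from h import *
def yaw(a,b): return np.degrees(np.arctan2(b[1]-a[1],b[0]-a[0]))
W=lambda c,r,z: atz("wrist",(c,r),z)
bl,br=W(280,278,40),W(394,276,40); fl,fr=W(277,163,2),W(384,160,2)
print("scoop back",bl,br,yaw(bl,br),"front",fl,fr,yaw(fl,fr))
r1,r2=W(288,325,100),W(400,325,100); print("dock front",r1,r2,yaw(r1,r2))
T=lambda c,r,z: atz("top",(240+c/4-.4,85+r/4-.4),z)
D=[T(*p,50) for p in((470,43),(700,90),(650,400),(412,355))]; c=np.mean(D,0)
print("demag",c,[yaw(D[3],D[0]),yaw(D[2],D[1]),yaw(D[1],D[0])-90,yaw(D[2],D[3])-90],np.linalg.norm(D[0]-D[1]),np.linalg.norm(D[0]-D[3]))
B=[T(90,53,65),T(246,67,65),T(210,427,20),T(53,412,20)]
print("bin",B,yaw(B[3],B[0]),yaw(B[2],B[1]),yaw(B[1],B[0])-90,yaw(B[2],B[3])-90)
f=(B[2]+B[3])/2; b=(B[0]+B[1])/2; print("front mid",f,"back mid",b,yaw(f,b),np.linalg.norm((b-f)[:2]))
print("tip",T(588,320,106),"pivot",T(540,322,56)); 
for p in((112,194),(160,198),(200,195),(126,235),(177,244)): print("ball",T(*p,17))
E
```

```text
scoop back [540.93 211.6   40.  ] [544.57 306.87  40.  ] 87.8143890700328 front [451.3  213.99   2.  ] [453.55 305.68   2.  ] 88.59845233883502
dock front [546.03 216.51 100.  ] [550.76 294.   100.  ] 86.50826082856594
demag [ 623.58 -306.36   50.  ] [np.float64(-10.39833860734752), np.float64(-9.535505104730676), np.float64(-10.94325397135293), np.float64(-10.104510938146703)] 174.7912410469091 238.02563269077208
bin [array([740.78,  41.06,  65.  ]), array([731.87, -73.48,  65.  ]), array([470.41, -50.97,  20.  ]), array([480.4 ,  66.91,  20.  ])] -5.670560105073445 -4.920212227489538 -4.444986102672175 -4.8470162460427275
front mid [475.41   7.97  20.  ] back mid [736.32 -16.21  65.  ] -5.294828305397983 262.0372741081569
tip [ 541.71 -313.71  106.  ] pivot [ 547.32 -291.24   56.  ]
ball [646.98  24.68  17.  ]
ball [644.37 -11.72  17.  ]
ball [647.05 -42.02  17.  ]
ball [615.73  13.72  17.  ]
ball [609.33 -24.94  17.  ]
```

>>> {"name": "drive_tool", "arguments": {
  "increments": [0,0.004,0,-0.041,0,0,0,0,0.004,0,-0.041,0,0,0,0,0.004,0,-0.041,0,0,0,0,0.003,-0.001,-0.041,0,0,0,0,0,0,0,0,0,0],
  "squeeze": 40
}}

```text
time: 4.3
position: [484.4, 210.8, 83.9]
tool_rot: [-0.005, 0.028, 1.0, -0.003]
force: [-0.9, 0.6, 0.0]
finger_gap: 85.3
```

>>> {"name": "drive_tool", "arguments": {
  "increments": [255,0,0,0,0,0,0,255,0,0,0,0,0,0,255,0,0,0,0,0,0,255,0,0,0,0,0,0,255,0,0,0,0,0,0]
}}

```text
time: 4.8
position: [488.0, 214.0, 90.2]
tool_rot: [0.001, 0.027, 1.0, 0.001]
force: [1.6, 2.2, 0.9]
finger_gap: 12.3
```

```bash
python3 - <<'E'
from h import *
st()
E
```

```text
t 4.8 p [488.  214.   90.2] q [0.   0.03 1.   0.  ] F [1.6 2.2 0.9] gap 12.266886123099207 J [ 0.71  0.39 -0.29 -0.   -0.89 -2.33]
```

>>> {"name": "drive_tool", "arguments": {
  "increments": [255,0,0,0,0,0,0,255,0,0,0,0,0,0]
}}

```text
time: 5.0
position: [488.1, 213.8, 90.3]
tool_rot: [0.001, 0.027, 1.0, 0.001]
force: [-0.7, 2.1, 6.2]
finger_gap: 7.2
```

>>> {"name": "drive_tool", "arguments": {
  "increments": [255,-0.02,0.001,0,0,0,0,255,-0.03,0.0015,0,0,0,0,255,-0.03,0.0015,0,0,0,0,255,-0.03,0.0015,0,0,0,0,255,-0.03,0.0015,0,0,0,0]
}}

```text
time: 5.5
position: [348.0, 221.3, 90.2]
tool_rot: [0.002, 0.026, 1.0, 0.001]
force: [3.9, 1.7, 6.1]
finger_gap: 7.2
```

>>> {"name": "drive_tool", "arguments": {
  "increments": [255,-0.015,0.001,0,0,0,0,255,0,0,0,0,0,0,255,0,0,0,0,0,0]
}}

```text
time: 5.8
position: [331.1, 221.9, 90.2]
tool_rot: [-0.0, 0.027, 1.0, 0.001]
force: [-15.7, 3.8, 21.7]
finger_gap: 7.2
```

```bash
python3 - <<'E'
from h import *
st(); save("wrist","w2")
E
```

```text
t 5.8 p [331.1 221.9  90.2] q [-0.    0.03  1.    0.  ] F [-15.7   3.8  21.7] gap 7.203967133930015 J [ 0.99  0.16 -0.62 -0.   -0.79 -2.61]
```

View pics/w2.png

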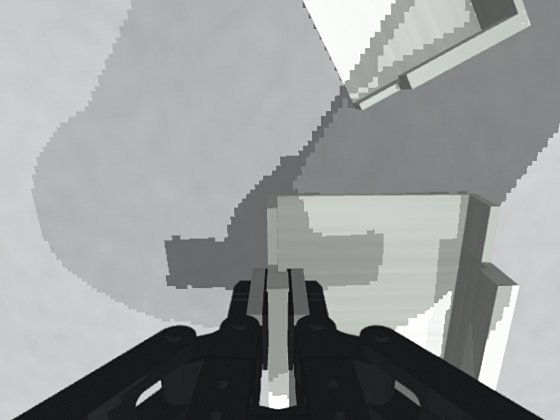

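>>> {"name": "drive_tool", "arguments": {
  "increments": [0,0,0,0,0,0,0,0,0,0,0,0,0,0,0,0,0,0,0,0,0,0,0,0,0,0,0,0,0,0,0,0,0,0,0]
}}

```text
time: 6.35
position: [332.3, 220.9, 88.7]
tool_rot: [-0.0, 0.027, 1.0, -0.0]
force: [0.5, 0.5, 0.5]
finger_gap: 78.3
```

>>> {"name": "drive_tool", "arguments": {
  "increments": [0,0,0,0,0,0,0,0,0,0,0.045,0,0,0,0,0,0,0.045,0,0,0,0,0.025,0.015,0.035,0,0,0,0,0.035,0.015,0.035,0,0,0]
}}

```text
time: 6.85
position: [391.1, 250.8, 250.3]
tool_rot: [0.001, 0.026, 1.0, 0.001]
force: [0.5, 1.8, 0.3]
finger_gap: 85.6
```

>>> {"name": "drive_tool", "arguments": {
  "increments": [0,0,0,0,0,0,0,0,0,0,0,0,0,0]
}}

```text
time: 7.05
position: [391.5, 250.9, 247.6]
tool_rot: [-0.0, 0.028, 1.0, 0.0]
force: [-0.7, -0.4, -2.2]
finger_gap: 85.2
```

```bash
python3 - <<'E'
from h import *
st(); P=cams.camera_params("wrist"); save("wrist","w3")
for n,z in dict(scoop=0,scoop_rim=33,scoop_grip=55,scoop_end=75).items():
    for d in finder.landmark_of("wrist",n)[:3]: print(n,round(d["p"],2),np.round(d["pixel"],1),atz("wrist",d["pixel"],z,P))
save("top","top3")
for n,z in dict(scoop=0,scoop_grip=55,scoop_end=75).items():
    for d in finder.landmark_of("top",n)[:3]: print(n,round(d["p"],2),np.round(d["pixel"],1),atz("top",d["pixel"],z))
E
```

```text
t 7.05 p [391.5 250.9 247.6] q [-0.    0.03  1.    0.  ] F [-0.7 -0.4 -2.2] gap 85.22039758910363 J [ 0.91  0.11 -0.21 -0.   -1.24 -2.53]
scoop 0.94 [289.1 129.3] [342.3  262.72   0.  ]
scoop_rim 0.93 [233.5 119.8] [330.02 221.47  33.  ]
scoop_grip 0.57 [292.9 265.6] [439.33 259.55  55.  ]
scoop_end 0.95 [286.6 333.1] [485.56 252.08  75.  ]
scoop 0.93 [184.7 276.9] [210.67 268.94   0.  ]
scoop 0.9 [361.3 276.9] [ 215.33 -262.87    0.  ]
scoop_grip 0.86 [334.9 244.2] [ 314.88 -175.22   55.  ]
scoop_grip 0.82 [162.  284.1] [195.8  322.28  55.  ]
scoop_grip 0.63 [184.5 196.2] [449.84 263.53  55.  ]
scoop_end 0.76 [326.4 226.7] [ 365.28 -147.97   75.  ]
scoop_end 0.76 [153.  289.7] [182.5  342.12  75.  ]
scoop_end 0.38 [292.9 132.6] [636.55 -49.78  75.  ]
```

View pics/w3.png

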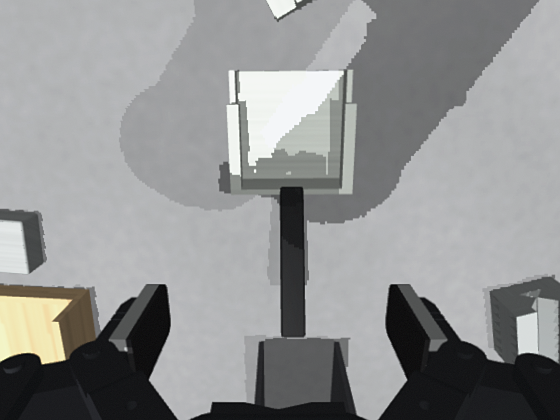

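The scoop is out and straight, with its handle at column about 291. Next I take the handle.

>>> {"name": "drive_tool", "arguments": {
  "increments": [0,0.016,0.0025,-0.02,0,0,0,0,0.016,0.0025,-0.03,0,0,0,0,0.016,0.002,-0.044,0,0,0,0,0,0,-0.044,0,0,0,0,0,0,0,0,0,0],
  "squeeze": 120
}}

```text
time: 8.0
position: [436.2, 254.9, 104.2]
tool_rot: [-0.005, 0.028, 1.0, -0.004]
force: [-0.4, -0.9, -0.0]
finger_gap: 85.1
```

>>> {"name": "drive_tool", "arguments": {
  "increments": [255,0,0,0,0,0,0,255,0,0,0,0,0,0,255,0,0,0,0,0,0,255,0,0,0,0,0,0,255,0,0,0,0,0,0]
}}

```text
time: 8.5
position: [439.6, 258.2, 111.1]
tool_rot: [0.001, 0.027, 1.0, 0.001]
force: [-1.4, -1.0, 6.0]
finger_gap: 15.9
```

>>> {"name": "drive_tool", "arguments": {
  "increments": [255,0,0,0,0,0,0,255,0,0,0,0,0,0]
}}

```text
time: 8.7
position: [439.7, 258.2, 111.0]
tool_rot: [0.001, 0.027, 1.0, 0.001]
force: [-0.6, 0.1, 6.2]
finger_gap: 15.7
```

```bash
python3 - <<'E'
from h import *
st()
E
```

```text
t 8.7 p [439.7 258.2 111. ] q [0.   0.03 1.   0.  ] F [-0.6  0.1  6.2] gap 15.680166673323573 J [ 0.84  0.32 -0.32  0.   -0.92 -2.46]
```

>>> {"name": "drive_tool", "arguments": {
  "increments": [255,0,0,0.02,0,0,0,255,0,0,0.04,0,0,0,255,0,0,0.04,0,0,0,255,0,-0.01,0,0,0,8.47,255,0,-0.012,0,0,0,8.47]
}}

```text
time: 9.2
position: [439.2, 236.0, 210.9]
tool_rot: [0.001, -0.124, 0.992, 0.001]
force: [0.2, 0.3, -2.2]
finger_gap: 16.1
```

>>> {"name": "drive_tool", "arguments": {
  "increments": [255,0,-0.012,0,0,0,8.47,255,0,-0.012,0,0,0,8.47,255,0,-0.012,0,0,0,8.47,255,0,-0.012,0,0,0,8.47,255,0,-0.012,0,0,0,8.47]
}}

```text
time: 9.7
position: [438.6, 175.0, 209.4]
tool_rot: [-0.0, -0.474, 0.881, 0.0]
force: [0.1, 1.0, -2.2]
finger_gap: 16.0
```

>>> {"name": "drive_tool", "arguments": {
  "increments": [255,0,-0.012,0,0,0,8.47,255,0,-0.012,0,0,0,8.47,255,0,-0.012,0,0,0,8.47,255,0,-0.012,0,0,0,8.47,255,0,-0.012,0,0,0,8.47]
}}

```text
time: 10.2
position: [438.5, 115.1, 209.3]
tool_rot: [0.0, 0.76, -0.65, -0.0]
force: [-1.0, 0.6, -2.2]
finger_gap: 15.7
```

>>> {"name": "drive_tool", "arguments": {
  "increments": [255,0,-0.012,0,0,0,8.47,255,0,-0.012,0,0,0,8.47,255,0,-0.012,0,0,0,8.47,255,0,-0.012,0,0,0,8.47,255,0,-0.012,0,0,0,8.47]
}}

```text
time: 10.7
position: [438.4, 55.1, 209.3]
tool_rot: [0.0, 0.943, -0.332, -0.001]
force: [0.3, -0.8, -2.2]
finger_gap: 16.3
```

>>> {"name": "drive_tool", "arguments": {
  "increments": [255,0,-0.012,0,0,0,8.47,255,0,-0.012,0,0,0,8.47,255,0,-0.012,0,0,0,8.47,255,0,-0.01,0,0,0,8.47,255,0,0,0,0,0,0]
}}

```text
time: 11.2
position: [438.4, 8.8, 209.3]
tool_rot: [0.0, 0.999, -0.045, -0.001]
force: [0.5, -0.2, -2.1]
finger_gap: 16.1
```

```bash
python3 - <<'E'
from h import *
s=st(); r=R.from_quat(np.roll(s["tool_rot"],-1)).as_matrix(); print(r)
P=cams.camera_params("wrist"); save("wrist","w4")
E
```

```text
t 11.2 p [438.4   8.8 209.3] q [ 0.    1.   -0.04 -0.  ] F [ 0.5 -0.2 -2.1] gap 16.067991948972203 J [ 0.38  0.09 -0.34 -0.   -1.14  1.1 ]
[[ 1.   -0.09 -0.  ]
 [-0.09 -1.   -0.  ]
 [-0.    0.   -1.  ]]
```

View pics/w4.png

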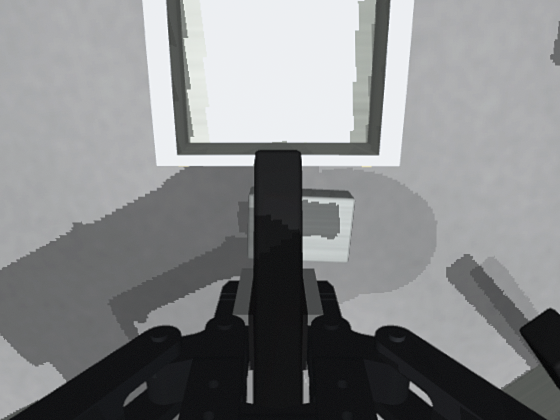

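The scoop hangs level and centred in the grip, with its back wall at rows 143–165 around column 279. I'll cross-check the bin wall's lateral position from the earlier wrist view, then lower it in.

```bash
python3 - <<'E'
from h import *
P=dict(cams.camera_params("wrist")); P["extrinsics"]=np.array([[0.05,0.95,0.31,394.57],[1.0,-0.05,-0.02,222.16],[0,0.31,-0.95,321.35],[0,0,0,1]])
# orthonormalise
U,_,V=np.linalg.svd(P["extrinsics"][:3,:3]); P["extrinsics"][:3,:3]=U@V
o=np.array([619.5,-5.3,0]); a=np.radians(-5.2); ex=np.array([np.cos(a),np.sin(a),0]); ey=np.array([-np.sin(a),np.cos(a),0])
def b(x,y,z): return o+x*ex+y*ey+[0,0,z]
im=cv2.imread("pics/w1.png"); t=cv2.imread("pics/top1.png")
tp=cams.camera_params("top")
pts=[(-143,57,55),(-143,52,55),(-60,57,55),(-60,52,55),(-143,57,20),(-140,52,20),(-140,52,5),(-140,0,20)]
for p in pts:
    q=proj("w",b(*p),P); cv2.circle(im,tuple(int(v) for v in q),1,(0,0,255),-1); print(p,q)
T=t[85:200,240:430]; T=cv2.resize(T,None,fx=4,fy=4,interpolation=2)
for p in [(-143,57,55),(-143,-57,55),(-143,57,20),(-143,-57,20),(114,57,65),(114,-57,65),(45,-52,5),(45,52,5),(-140,52,5),(-140,-52,5)]:
    q=(proj("t",b(*p),tp)-[240,85]+.4)*4; cv2.circle(T,tuple(int(v) for v in q),3,(0,0,255),-1)
im=cv2.resize(im[180:360,0:160],None,fx=2.5,fy=2.5,interpolation=2)
H=max(im.shape[0],T.shape[0]); out=np.zeros((H,T.shape[1]+im.shape[1],3),np.uint8); out[:T.shape[0],:T.shape[1]]=T; out[:im.shape[0],T.shape[1]:]=im
cv2.imwrite("pics/chk.png",cv2.resize(out,None,fx=.69,fy=.69,interpolation=3))
E
```

```text
(-143, 57, 55) [ 76.6  224.92]
(-143, 52, 55) [ 70.19 224.66]
(-60, 57, 55) [ 89.87 319.  ]
(-60, 52, 55) [ 83.99 318.7 ]
(-143, 57, 20) [ 97.25 210.96]
(-140, 52, 20) [ 91.86 214.11]
(-140, 52, 5) [ 99.68 208.85]
(-140, 0, 20) [ 32.68 211.82]
```

View pics/chk.png

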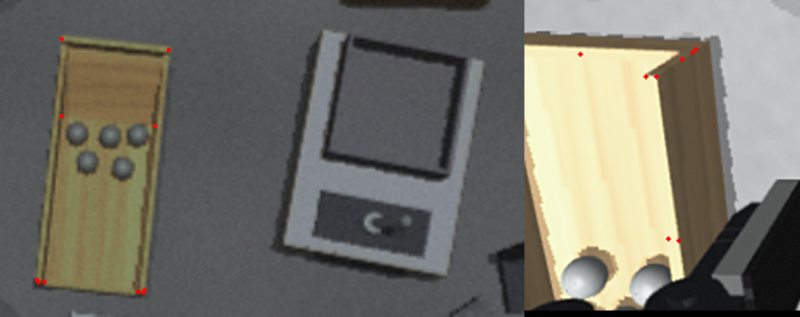

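The model fits both views to about 1–2 mm. Lowering into the bin.

>>> {"name": "drive_tool", "arguments": {
  "increments": [255,0.004,0.002,-0.03,0,0,0,255,0,0,-0.03,0,0,0,255,0,0,-0.022,0,0,0,255,0,0,0,0,0,0,255,0,0,0,0,0,0]
}}

```text
time: 11.75
position: [443.3, 11.9, 128.2]
tool_rot: [0.0, 0.999, -0.046, -0.0]
force: [0.9, 0.5, -1.1]
finger_gap: 16.1
```

>>> {"name": "drive_tool", "arguments": {
  "increments": [255,0,0,-0.006,0,0,0,255,0,0,-0.004,0,0,0,255,0,0,0,0,0,0,255,0,0,0,0,0,0]
}}

```text
time: 12.15
position: [443.2, 11.7, 118.0]
tool_rot: [-0.0, 0.999, -0.046, 0.0]
force: [-0.3, 1.2, -1.7]
finger_gap: 16.1
```

```bash
python3 - <<'E'
from h import *
s=st(); save("side","side5"); im=save("top","top5")
a=cv2.imread("pics/side5.png")[150:260,160:320]; b=cv2.imread("pics/top5.png")[90:210,235:345]
a=cv2.resize(a,(560,385)); b=cv2.resize(b,(230,250)); o=np.zeros((385,790,3),np.uint8); o[:,:560]=a; o[:250,560:]=b
cv2.imwrite("pics/c5.png",o)
# ramp plan: pitch about heel with lip on ramp
v=np.array([55.,-109]); p=np.zeros(2); th0=0; lip=np.array([0.,0]); 
for th in (4,8,12,16,20,24,28):
    t=np.radians(th); Rm=np.array([[np.cos(t),-np.sin(t)],[np.sin(t),np.cos(t)]])
    heel_x=90*np.sin(t)/np.tan(np.radians(35))+90-90*np.cos(t)
    q=v+[heel_x,0]-Rm@v   # TCP displacement
    print(th,q,q-p); p=q
E
```

```text
t 12.15 p [443.2  11.7 118. ] q [-0.    1.   -0.05  0.  ] F [-0.3  1.2 -1.7] gap 16.132493136970105 J [ 0.38  0.2  -0.48  0.   -0.89  1.1 ]
4 [ 1.72 -4.1 ] [ 1.72 -4.1 ]
8 [ 4.13 -8.72] [ 2.41 -4.61]
12 [  7.23 -13.82] [ 3.1 -5.1]
16 [ 11.   -19.38] [ 3.77 -5.57]
20 [ 15.43 -25.38] [ 4.42 -6.  ]
24 [ 20.48 -31.79] [ 5.06 -6.41]
28 [ 26.14 -38.58] [ 5.66 -6.79]
```

View pics/c5.png

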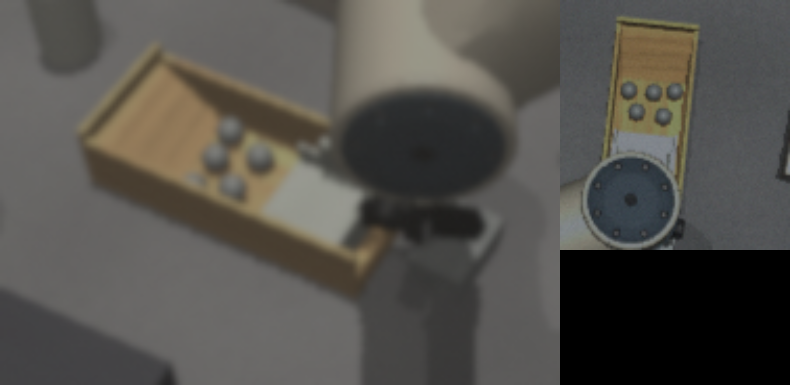

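The bowl sits in the bin, centred between the walls and just short of the balls. Settling onto the floor and advancing.

>>> {"name": "drive_tool", "arguments": {
  "increments": [255,0,0,-0.002,0,0,0,255,0,0,0,0,0,0]
}}

```text
time: 12.45
position: [443.4, 11.7, 116.3]
tool_rot: [-0.0, 0.999, -0.045, 0.001]
force: [-1.8, 1.2, 1.3]
finger_gap: 16.0
```

>>> {"name": "drive_tool", "arguments": {
  "increments": [255,0,0,-0.0015,0,0,0,255,0,0,0,0,0,0]
}}

```text
time: 12.65
position: [443.1, 11.7, 115.9]
tool_rot: [-0.0, 0.999, -0.045, 0.0]
force: [-8.8, 2.6, 16.3]
finger_gap: 16.4
```

>>> {"name": "drive_tool", "arguments": {
  "increments": [255,0.012,-0.0011,0,0,0,0,255,0.012,-0.0011,0,0,0,0,255,0.012,-0.0011,0,0,0,0]
}}

```text
time: 12.95
position: [476.0, 7.6, 116.1]
tool_rot: [0.001, 0.999, -0.045, -0.003]
force: [-21.6, 2.0, 30.6]
finger_gap: 16.2
```

>>> {"name": "drive_tool", "arguments": {
  "increments": [255,0.012,-0.0011,0.0015,0,0,0,255,0.013,-0.0012,0,0,0,0,255,0.012,-0.0011,0,0,0,0,255,0,0,0,0,0,0]
}}

```text
time: 13.35
position: [510.5, 4.5, 115.9]
tool_rot: [0.001, 0.999, -0.047, -0.007]
force: [-27.6, 5.9, 26.6]
finger_gap: 16.1
```

```bash
python3 - <<'E'
from h import *
s=st(); save("side","side6"); save("wrist","w6"); save("top","top6")
a=cv2.imread("pics/side6.png")[150:260,160:320]; b=cv2.imread("pics/top6.png")[90:210,235:345]; w=cv2.imread("pics/w6.png")[0:210,80:480]
o=np.zeros((560,800,3),np.uint8); o[:275,:400]=cv2.resize(a,(400,275)); o[280:530,:230]=cv2.resize(b,(230,250)); o[:210,400:]=w
cv2.imwrite("pics/c6.png",o)
E
```

```text
t 13.35 p [510.5   4.5 115.9] q [ 0.    1.   -0.05 -0.01] F [-27.6   5.9  26.6] gap 16.108071480102527 J [ 0.31  0.33 -0.3  -0.   -0.96  1.17]
```

View pics/c6.png

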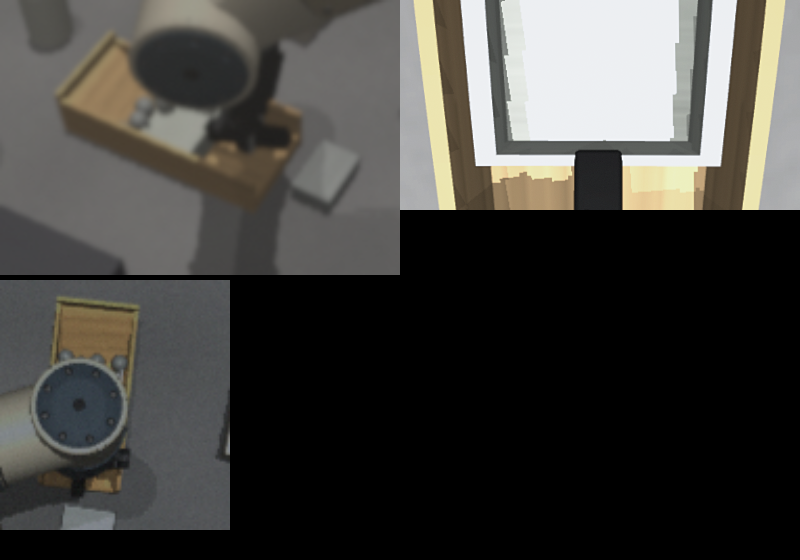

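The bowl is at the ramp foot with the balls against its mouth. Next is the ramp motion with mouth up.

>>> {"name": "drive_tool", "arguments": {
  "increments": [255,0.002,-0.0002,-0.003,-0.36,-3.98,0,255,0.0025,-0.0002,-0.004,-0.36,-3.98,0,255,0.003,-0.0003,-0.005,-0.36,-3.98,0]
}}

```text
time: 13.8
position: [516.8, 2.6, 103.1]
tool_rot: [0.006, 0.994, -0.046, 0.1]
force: [-18.1, 0.1, 14.8]
finger_gap: 16.1
```

>>> {"name": "drive_tool", "arguments": {
  "increments": [255,0.004,-0.0004,-0.0055,-0.36,-3.98,0,255,0.0045,-0.0004,-0.006,-0.36,-3.98,0,255,0,0,0,0,0,0]
}}

```text
time: 14.1
position: [530.5, 3.8, 91.6]
tool_rot: [0.008, 0.984, -0.042, 0.174]
force: [-1.8, 2.6, 0.5]
finger_gap: 16.4
```

```bash
python3 - <<'E'
from h import *
s=st(); r=R.from_quat(np.roll(s["tool_rot"],-1)).as_matrix(); print("pitch",np.degrees(np.arcsin(r[2,0])))
for c in("wrist","side","top"):
    save(c,c+"7")
    for d in finder.landmark_of(c,"ball1"): print(c,round(d["p"],2),np.round(d["pixel"],1),atz(c,d["pixel"],35))
E
```

```text
t 14.1 p [530.5   3.8  91.6] q [ 0.01  0.98 -0.04  0.17] F [-1.8  2.6  0.5] gap 16.357822867102115 J [ 0.35  0.24 -0.73  0.49 -0.32  0.69]
pitch 20.004432977139974
wrist 0.87 [240.2  28.4] [663.21   5.88  35.  ]
wrist 0.84 [329.5 115. ] [624.06 -26.8   35.  ]
side 0.58 [220.9 203.2] [620.46  28.51  35.  ]
side 0.53 [228.4 191.9] [619.54 -17.84  35.  ]
side 0.51 [199.9 188.3] [704.98   1.79  35.  ]
side 0.45 [204.2 179.3] [710.5  -34.75  35.  ]
side 0.41 [206.8 177.3] [707.07 -44.95  35.  ]
top 0.61 [269.5 111.6] [708.29  19.39  35.  ]
top 0.53 [283.9 140.8] [620.35 -24.63  35.  ]
top 0.52 [268.9 142.2] [615.58  20.11  35.  ]
top 0.49 [291.1 113.1] [704.57 -45.44  35.  ]
top 0.47 [281.9 109.6] [714.86 -17.74  35.  ]
```

>>> {"name": "drive_tool", "arguments": {
  "increments": [255,0.005,-0.0005,-0.001,0,0,0,255,0.006,-0.0005,0,0,0,0,255,0.005,-0.0005,0.003,0,0,0,255,0.005,-0.0005,0.0035,0,0,0,255,0,0,0,0,0,0]
}}

```text
time: 14.9
position: [549.5, -0.3, 95.4]
tool_rot: [0.009, 0.984, -0.046, 0.169]
force: [-15.6, 0.4, 1.3]
finger_gap: 16.1
```

```bash
cat > b.py <<'E'
from h import *
import sys
s=st(); r=R.from_quat(np.roll(s["tool_rot"],-1)).as_matrix(); print("pitch",np.degrees(np.arcsin(r[2,0])))
for c in("wrist","side","top"):
    save(c,c+sys.argv[1])
    for d in finder.landmark_of(c,"ball1"): print(c,round(d["p"],2),np.round(d["pixel"],1),atz(c,d["pixel"],float(sys.argv[2])))
E
python3 b.py 8 45
```

```text
t 14.9 p [549.5  -0.3  95.4] q [ 0.01  0.98 -0.05  0.17] F [-15.6   0.4   1.3] gap 16.061619947628806 J [ 0.34  0.27 -0.65  0.41 -0.37  0.78]
pitch 19.486649576566055
wrist 0.78 [236.7 110.7] [644.74   5.75  45.  ]
wrist 0.77 [338.9 111.4] [640.82 -33.14  45.  ]
wrist 0.77 [286.6  89. ] [651.34 -14.04  45.  ]
wrist 0.67 [350.3  56.3] [662.   -39.83  45.  ]
wrist 0.64 [202.7  65.7] [663.61  17.25  45.  ]
side 0.56 [219.8 189.4] [642.63  -9.7   45.  ]
side 0.47 [217.2 183.7] [660.14 -26.57  45.  ]
side 0.45 [216.4 200.2] [632.85  30.26  45.  ]
side 0.38 [224.  186.6] [636.12 -24.06  45.  ]
top 0.6 [289.5 133.5] [640.41 -40.87  45.  ]
top 0.53 [289.  125.4] [664.73 -39.17  45.  ]
top 0.52 [280.  127.5] [658.08 -12.5   45.  ]
top 0.45 [271.5 128. ] [656.26  12.71  45.  ]
top 0.43 [270.9 133.4] [640.02  14.31  45.  ]
```

All five balls are in the bowl, confirmed by three cameras. Lifting.

>>> {"name": "drive_tool", "arguments": {
  "increments": [255,-0.004,0.0004,0.01,0,0,0,255,-0.004,0.0004,0.02,0,0,0,255,-0.002,0,0.025,0,0,0,255,0,0,0.025,0,0,0,255,0,0,0.025,0,0,0]
}}

```text
time: 15.7
position: [542.6, 2.3, 202.8]
tool_rot: [0.007, 0.984, -0.045, 0.172]
force: [1.8, 0.4, -4.7]
finger_gap: 16.1
```

>>> {"name": "drive_tool", "arguments": {
  "increments": [255,0,0,0.008,0,0,0,255,0,0,0,0,0,0]
}}

```text
time: 15.9
position: [543.6, 2.5, 211.2]
tool_rot: [0.007, 0.984, -0.045, 0.174]
force: [-1.0, -0.1, -5.7]
finger_gap: 16.0
```

```bash
python3 b.py 9 150; python3 - <<'E'
from h import *
T=lambda c,r,z: atz("top",(240+c/4-.4,85+r/4-.4),z)
C=[T(*p,85) for p in((513,60),(672,85),(645,250),(475,225))]; print("tray rim corners",C,np.mean(C,0))
E
```

```text
t 15.9 p [543.6   2.5 211.2] q [ 0.01  0.98 -0.04  0.17] F [-1.  -0.1 -5.7] gap 16.01654937403096 J [ 0.37  0.12 -0.44  0.23 -0.71  0.95]
pitch 20.038677167711484
wrist 0.95 [352.8  58.8] [657.8  -40.12 150.  ]
wrist 0.88 [335.2 115. ] [635.06 -30.49 150.  ]
wrist 0.87 [283.6  90.4] [647.08 -10.58 150.  ]
wrist 0.74 [206.3  68.5] [659.22  20.06 150.  ]
wrist 0.7 [232.7 120. ] [636.81  11.1  150.  ]
side 0.63 [254.1 121.2] [ 619.51 -213.91  150.  ]
side 0.61 [216.  174.4] [623.79  22.29 150.  ]
side 0.54 [223.9 163.2] [623.17 -22.75 150.  ]
side 0.53 [214.4 164.9] [644.4   -7.27 150.  ]
side 0.42 [213.8 156.6] [661.09 -34.96 150.  ]
top 0.63 [269.5 126.7] [635.3   16.98 150.  ]
top 0.59 [287.  129.2] [629.01 -30.74 150.  ]
top 0.58 [291.9 117.3] [662.04 -43.82 150.  ]
top 0.5 [276.4 119.7] [654.86  -1.6  150.  ]
tray rim corners [array([ 733.71, -265.61,   85.  ]), array([ 716.92, -380.98,   85.  ]), array([ 596.07, -360.51,   85.  ]), array([ 612.71, -237.93,   85.  ])] [ 664.85 -311.26   85.  ]
```

>>> {"name": "drive_tool", "arguments": {
  "increments": [255,-0.002,-0.008,0,0,0,-0.4,255,-0.004,-0.016,0,0,0,-0.4,255,-0.005,-0.022,0,0,0,-0.4,255,-0.006,-0.024,0,0,0,-0.4,255,-0.006,-0.024,0,0,0,-0.4]
}}

```text
time: 16.7
position: [519.3, -93.0, 210.3]
tool_rot: [0.011, 0.983, -0.062, 0.173]
force: [-0.1, -0.1, -5.1]
finger_gap: 15.8
```

>>> {"name": "drive_tool", "arguments": {
  "increments": [255,-0.006,-0.024,0,0,0,-0.4,255,-0.006,-0.024,0,0,0,-0.4,255,-0.006,-0.024,0,0,0,-0.4,255,-0.006,-0.024,0,0,0,-0.4,255,-0.006,-0.024,0,0,0,-0.4]
}}

```text
time: 17.2
position: [489.1, -213.1, 210.4]
tool_rot: [0.014, 0.982, -0.079, 0.172]
force: [0.1, 0.1, -5.3]
finger_gap: 16.2
```

>>> {"name": "drive_tool", "arguments": {
  "increments": [255,-0.006,-0.024,0,0,0,-0.4,255,-0.005,-0.022,0,0,0,-0.4,255,-0.003,-0.014,0,0,0,-0.2,255,-0.001,-0.007,0,0,0,0,255,0,0,0,0,0,0]
}}

```text
time: 17.7
position: [474.6, -279.6, 210.4]
tool_rot: [0.015, 0.981, -0.088, 0.172]
force: [-0.0, 0.0, -4.6]
finger_gap: 16.5
```

```bash
python3 b.py 10 150; python3 - <<'E'
from h import *
s=observe(); r=R.from_quat(np.roll(s["tool_rot"],-1)).as_matrix()
X=lambda v:s["position"]+r@np.array(v,float)
print("yaw",np.degrees(np.arctan2(r[1,0],r[0,0])),"lip",X([145,0,109]),"heel",X([55,0,109]))
E
```

```text
t 17.7 p [ 474.6 -279.6  210.4] q [ 0.01  0.98 -0.09  0.17] F [-0.   0.  -4.6] gap 16.50443784349556 J [-0.26  0.14 -0.31 -0.04 -0.77  1.68]
pitch 19.93968205940416
wrist 0.96 [349.6  54.6] [ 589.57 -330.1   150.  ]
wrist 0.83 [205.2  66.3] [ 595.3  -270.12  150.  ]
wrist 0.71 [288.9  90.6] [ 578.85 -302.43  150.  ]
wrist 0.66 [522.4 218.5] [ 509.64 -388.38  150.  ]
wrist 0.64 [337.6 115.1] [ 565.21 -320.31  150.  ]
wrist 0.62 [238.1 118.4] [ 571.1  -279.81  150.  ]
side 0.58 [278.8 103. ] [ 584.01 -323.51  150.  ]
side 0.44 [285.  107.6] [ 557.36 -309.38  150.  ]
side 0.39 [278.1 106.4] [ 579.54 -306.82  150.  ]
top 0.57 [277.4 210.5] [407.19  -6.9  150.  ]
top 0.56 [384.2 150.5] [ 573.7 -296.   150. ]
top 0.51 [375.3 150.4] [ 573.67 -271.69  150.  ]
top 0.43 [390.3 156.4] [ 557.7  -312.58  150.  ]
top 0.39 [376.  141.7] [ 597.63 -273.68  150.  ]
top 0.38 [398.9 145.5] [ 587.95 -336.27  150.  ]
yaw -10.166096337725824 lip [ 646.02 -308.71  157.81] heel [ 562.77 -293.78  127.06]
```

All five are still in the bowl, which is over the near part of the tray. Computing the tipping rows.

```bash
python3 - <<'E'
import numpy as np
f=np.array([.984,-.177]); p=None
for th,z in [(20,158),(15,145),(10,131),(5,119),(0,110),(-4,104),(-8,100),(-12,98),(-16,97),(-20,96),(-24,96),(-28,96),(-32,96),(-36,96)]:
    t=np.radians(th); v=np.array([145*np.cos(t)+109*np.sin(t),145*np.sin(t)-109*np.cos(t)]); q=np.array([-v[0],z-v[1]])
    if p is not None: d=q-p; print(th,np.round(np.r_[f*d[0],d[1]],1))
    p=q
print(q)
E
```

```text
15 [ 5.2 -0.9  1.9]
10 [ 6.4 -1.2  0.4]
5 [ 7.7 -1.4  1.8]
0 [ 8.8 -1.6  4.1]
-4 [ 7.8 -1.4  3.8]
-8 [ 8.5 -1.5  5.3]
-12 [ 9.1 -1.6  6.6]
-16 [ 9.7 -1.7  7. ]
-20 [10.2 -1.8  6.3]
-24 [10.7 -1.9  6.5]
-28 [11.1 -2.   5.8]
-32 [11.5 -2.1  5. ]
-36 [11.8 -2.1  4.1]
[-53.23887168 269.41171397]
```

>>> {"name": "drive_tool", "arguments": {
  "increments": [255,0.0052,-0.0009,0.0019,0.885,4.92,0,255,0.0064,-0.0012,0.0004,0.885,4.92,0,255,0.0077,-0.0014,0.0018,0.885,4.92,0,255,0.0088,-0.0016,0.0041,0.885,4.92,0]
}}

```text
time: 18.4
position: [503.8, -283.4, 219.3]
tool_rot: [-0.0, 0.996, -0.089, -0.001]
force: [0.1, 0.2, -5.7]
finger_gap: 16.0
```

>>> {"name": "drive_tool", "arguments": {
  "increments": [255,0.0078,-0.0014,0.0038,0.708,3.936,0,255,0.0085,-0.0015,0.0053,0.708,3.936,0,255,0,0,0,0,0,0,255,0.0091,-0.0016,0.0066,0.708,3.936,0,255,0,0,0,0,0,0]
}}

```text
time: 18.9
position: [530.0, -288.1, 233.8]
tool_rot: [-0.009, 0.991, -0.088, -0.104]
force: [1.3, -1.3, -4.8]
finger_gap: 16.1
```

>>> {"name": "drive_tool", "arguments": {
  "increments": [255,0,0,0,0,0,0,255,0,0,0,0,0,0,255,0.0097,-0.0017,0.007,0.708,3.936,0,255,0,0,0,0,0,0,255,0,0,0,0,0,0]
}}

```text
time: 19.4
position: [538.6, -290.2, 242.0]
tool_rot: [-0.012, 0.987, -0.088, -0.137]
force: [-0.9, -0.5, -2.4]
finger_gap: 15.9
```

>>> {"name": "drive_tool", "arguments": {
  "increments": [255,0.0102,-0.0018,0.0063,0.708,3.936,0,255,0,0,0,0,0,0,255,0.0107,-0.0019,0.0065,0.708,3.936,0,255,0.0111,-0.002,0.0058,0.708,3.936,0,255,0,0,0,0,0,0]
}}

```text
time: 19.9
position: [571.5, -295.7, 257.7]
tool_rot: [-0.022, 0.966, -0.086, -0.242]
force: [0.5, 0.2, -3.4]
finger_gap: 15.9
```

```bash
python3 b.py 11 67
```

```text
t 19.9 p [ 571.5 -295.7  257.7] q [-0.02  0.97 -0.09 -0.24] F [ 0.5  0.2 -3.4] gap 15.897966395591087 J [-0.23  0.76  0.72  0.02 -2.02  1.62]
pitch -28.0949753342139
side 0.6 [245.4 113.6] [ 708.31 -327.75   67.  ]
side 0.51 [246.6 111.1] [ 710.25 -341.4    67.  ]
side 0.43 [237.2 115.1] [ 730.75 -310.26   67.  ]
top 0.61 [376.2 106.3] [ 719.52 -293.99   67.  ]
top 0.6 [377.8 128.3] [ 654.22 -298.45   67.  ]
top 0.52 [384.4 107.5] [ 716.28 -318.12   67.  ]
```

>>> {"name": "drive_tool", "arguments": {
  "increments": [255,0,0,0.03,0,0,0,255,-0.02,0.004,0.03,-0.7,-3.94,0,255,-0.03,0.005,0.02,-1.416,-7.87,0,255,-0.03,0.005,0,-1.416,-7.87,0,255,-0.03,0.005,0,-1.416,-7.87,0]
}}

```text
time: 20.7
position: [458.6, -276.6, 342.3]
tool_rot: [0.001, 0.996, -0.089, 0.005]
force: [0.2, 0.4, 0.6]
finger_gap: 16.1
```

>>> {"name": "drive_tool", "arguments": {
  "increments": [255,-0.02,0.02,0,0,0,0,255,-0.01,0.04,0,0,0,0,255,0,0.04,0,0,0,0,255,0,0.04,0,0,0,0,255,0,0.04,0,0,0,0]
}}

```text
time: 21.2
position: [428.7, -95.7, 341.0]
tool_rot: [-0.0, 0.996, -0.089, 0.001]
force: [1.1, -0.0, -1.8]
finger_gap: 16.0
```

```bash
python3 b.py 12 67; python3 - <<'E'
from h import *
for n,z in dict(tray=55,toggle_tip=106).items():
  for c in("top","side"):
    for d in finder.landmark_of(c,n)[:2]: print(n,c,round(d["p"],2),np.round(d["pixel"],1),atz(c,d["pixel"],z))
a=cv2.imread("pics/top12.png")[85:200,240:430]; b=cv2.imread("pics/side12.png")[90:240,150:350]; w=cv2.imread("pics/w"+"rist12.png")
o=np.zeros((600,800,3),np.uint8); o[:300,:496]=cv2.resize(a,(496,300),interpolation=2); o[300:600,:400]=cv2.resize(b,(400,300),interpolation=2); o[300:600,400:800]=cv2.resize(w,(400,300))
cv2.imwrite("pics/c12.png",o)
E
```

```text
t 21.2 p [428.7 -95.7 341. ] q [-0.    1.   -0.09  0.  ] F [ 1.1 -0.  -1.8] gap 16.02156963719679 J [ 0.14  0.02 -0.07 -0.   -1.47  1.25]
pitch 0.1251302372114097
wrist 0.67 [277.5 312.6] [290.8  -68.95  67.  ]
side 0.62 [241.3 119.6] [ 707.57 -294.17   67.  ]
side 0.48 [262.3 117. ] [ 647.76 -332.67   67.  ]
side 0.43 [243.3 109.2] [ 725.21 -346.54   67.  ]
side 0.39 [254.4 121.8] [ 662.13 -300.18   67.  ]
side 0.35 [249.6 110.8] [ 701.39 -346.67   67.  ]
top 0.57 [391.  129.9] [ 649.98 -337.18   67.  ]
top 0.57 [397.6 107.1] [ 718.   -357.01   67.  ]
top 0.56 [380.4 130.2] [ 648.69 -306.06   67.  ]
top 0.41 [378.2 105.3] [ 722.59 -299.89   67.  ]
top 0.39 [386.6 106.4] [ 719.65 -324.61   67.  ]
tray top 0.95 [381.7 126.1] [ 663.78 -312.89   55.  ]
tray side 0.7 [249.4 110.4] [ 709.96 -361.84   55.  ]
tray side 0.59 [253.1 118.7] [ 679.4  -326.04   55.  ]
toggle_tip top 0.42 [388.1 162.6] [ 547.44 -317.98  106.  ]
toggle_tip side 0.53 [242.6 110.8] [ 699.97 -294.56  106.  ]
```

View pics/c12.png

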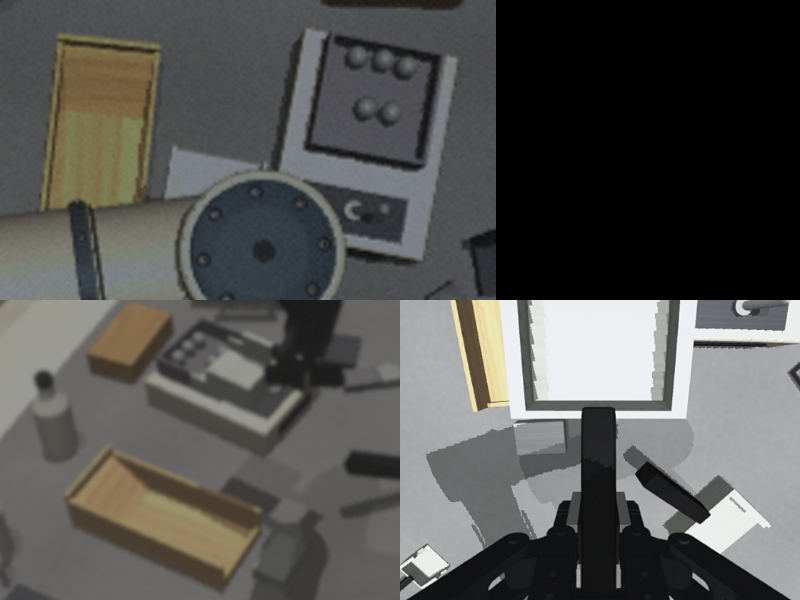

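The top crop shows all five balls in the tray and the bin empty; the toggle still leans right. Next I set the scoop down at a free spot left of the bin, in front of the dock.

>>> {"name": "drive_tool", "arguments": {
  "increments": [255,-0.013,0.035,0,0,0,0,255,-0.014,0.039,0,0,0,0,255,-0.014,0.039,0,0,0,0,255,-0.014,0.039,0,0,0,0,255,-0.014,0.039,0,0,0,0]
}}

```text
time: 22.2
position: [360.7, 95.1, 340.3]
tool_rot: [-0.0, 0.996, -0.09, 0.0]
force: [1.1, 0.6, -2.3]
finger_gap: 16.3
```

>>> {"name": "drive_tool", "arguments": {
  "increments": [255,-0.014,0.039,-0.03,0,0,0,255,-0.014,0.037,-0.04,0,0,0,255,0,0,-0.04,0,0,0,255,0,0,-0.04,0,0,0,255,0,0,-0.04,0,0,0]
}}

```text
time: 22.7
position: [335.3, 165.2, 154.1]
tool_rot: [-0.001, 0.996, -0.089, 0.0]
force: [0.7, 0.2, -2.2]
finger_gap: 15.9
```

>>> {"name": "drive_tool", "arguments": {
  "increments": [255,0,0,-0.02,0,0,0,255,0,0,-0.01,0,0,0,255,0,0,0,0,0,0,255,0,0,0,0,0,0]
}}

```text
time: 23.1
position: [335.7, 165.3, 125.8]
tool_rot: [-0.0, 0.996, -0.089, 0.0]
force: [0.8, 0.1, -2.2]
finger_gap: 16.4
```

```bash
python3 -c "
from h import *
st()"
```

```text
t 23.1 p [335.7 165.3 125.8] q [-0.    1.   -0.09  0.  ] F [ 0.8  0.1 -2.2] gap 16.440963588166856 J [ 0.88  0.06 -0.63 -0.   -0.89  0.51]
```

>>> {"name": "drive_tool", "arguments": {
  "increments": [255,0,0,-0.008,0,0,0,255,0,0,-0.005,0,0,0,255,0,0,-0.002,0,0,0,255,0,0,0,0,0,0]
}}

```text
time: 23.5
position: [335.1, 165.2, 110.3]
tool_rot: [-0.0, 0.996, -0.089, -0.0]
force: [0.9, 0.4, -1.9]
finger_gap: 15.6
```

>>> {"name": "drive_tool", "arguments": {
  "increments": [0,0,0,0,0,0,0,0,0,0,0,0,0,0,0,0,0,0,0,0,0,0,0,0,0,0,0,0,0,0,0,0,0,0,0]
}}

```text
time: 24.0
position: [335.2, 165.3, 110.5]
tool_rot: [-0.0, 0.996, -0.089, -0.0]
force: [-0.5, -0.1, -0.2]
finger_gap: 85.2
```

>>> {"name": "drive_tool", "arguments": {
  "increments": [0,0,0,0,0,0,0,0,0,0,0,0,0,0,0,0,0,0.03,0,0,0,0,0,0,0.05,0,0,0,0,0,0,0.05,0,0,0]
}}

```text
time: 24.5
position: [334.7, 164.6, 241.7]
tool_rot: [0.001, 0.996, -0.089, -0.001]
force: [1.5, 2.4, 0.6]
finger_gap: 85.6
```

>>> {"name": "drive_tool", "arguments": {
  "increments": [255,0.016,-0.043,0.002,0,0,0,255,0.016,-0.043,0.002,0,0,0,255,0.016,-0.043,0.002,0,0,0,255,0.016,-0.043,0,0,0,0,255,0.016,-0.043,0,0,0,0]
}}

```text
time: 25.0
position: [415.4, -51.6, 246.6]
tool_rot: [-0.0, 0.996, -0.089, 0.0]
force: [1.4, 0.8, -0.0]
finger_gap: 12.4
```

>>> {"name": "drive_tool", "arguments": {
  "increments": [255,0.017,-0.043,0,0,0,0,255,0.017,-0.043,0,0,0,0,255,0.017,-0.043,0,0,0,0,255,0.017,-0.043,0,0,0,0,255,0.017,-0.043,0,0,0,0]
}}

```text
time: 25.5
position: [500.5, -266.8, 246.1]
tool_rot: [-0.0, 0.996, -0.089, -0.0]
force: [1.1, 0.6, 1.3]
finger_gap: -0.1
```

>>> {"name": "drive_tool", "arguments": {
  "increments": [255,0.017,-0.043,0,0,0,0,255,0.017,-0.044,0,0,0,0,255,0,0,0,0,0,0,255,0,0,0,0,0,0]
}}

```text
time: 25.9
position: [534.0, -352.6, 244.8]
tool_rot: [-0.001, 0.996, -0.09, -0.001]
force: [-0.4, 1.3, 0.2]
finger_gap: 0.1
```

```bash
python3 - <<'E'
from h import *
st()
for c,n,z in(("wrist","toggle_tip",106),("side","toggle_tip",106),("top","scoop",0),("side","scoop",0),("side","ball1",67)):
    P=cams.camera_params(c); save(c,c+"14"+n)
    for d in finder.landmark_of(c,n)[:5]: print(n,c,round(d["p"],2),np.round(d["pixel"],1),atz(c,d["pixel"],z,P))
E
```

```text
t 25.9 p [ 534.  -352.6  244.8] q [-0.    1.   -0.09 -0.  ] F [-0.4  1.3  0.2] gap 0.08386425141098507 J [-0.34  0.46  0.25 -0.   -1.37  1.73]
toggle_tip wrist 0.94 [215.2 227. ] [ 543.22 -317.33  106.  ]
toggle_tip wrist 0.7 [211.3  26.6] [ 648.66 -339.76  106.  ]
toggle_tip side 0.44 [294.3 118.2] [ 530.15 -322.74  106.  ]
scoop top 0.95 [185.2 275.1] [216.05 267.56   0.  ]
scoop top 0.76 [359.4 278.1] [ 211.68 -257.12    0.  ]
scoop top 0.67 [225.  203.8] [431.94 151.83   0.  ]
scoop side 0.88 [268.9 264.7] [421.29 143.75   0.  ]
scoop side 0.68 [378.8 182.3] [ 218.04 -256.61    0.  ]
scoop side 0.62 [324.4 335.9] [221.3  273.65   0.  ]
scoop side 0.53 [313.9 276.3] [298.4 131.1   0. ]
ball1 side 0.6 [259.7 116.1] [ 657.8  -333.72   67.  ]
ball1 side 0.56 [238.2 118.5] [ 719.75 -295.46   67.  ]
ball1 side 0.44 [256.3 122.3] [ 655.21 -300.21   67.  ]
ball1 side 0.42 [247.5 112.6] [ 703.95 -335.23   67.  ]
ball1 side 0.37 [242.9 111.7] [ 720.63 -333.79   67.  ]
```

>>> {"name": "drive_tool", "arguments": {
  "increments": [255,0,0,-0.03,0,0,0,255,0,0,-0.03,0,0,0,255,0,0,-0.027,0,0,0,255,0,0,0,0,0,0]
}}

```text
time: 26.8
position: [532.1, -350.5, 155.1]
tool_rot: [-0.002, 0.996, -0.089, -0.004]
force: [0.1, 0.0, -0.5]
finger_gap: 0.1
```

>>> {"name": "drive_tool", "arguments": {
  "increments": [255,0.002,0.012,0,0,0,0,255,0.002,0.01,0,0,0,0,255,0.002,0.01,0,0,0,0,255,0.002,0.01,0,0,0,0,255,0.002,0.01,0,0,0,0]
}}

```text
time: 27.3
position: [544.6, -298.5, 160.0]
tool_rot: [-0.0, 0.996, -0.089, 0.0]
force: [0.6, -0.5, -0.8]
finger_gap: 0.2
```

>>> {"name": "drive_tool", "arguments": {
  "increments": [255,0.001,0.005,0,0,0,0,255,0,0,0,0,0,0,255,0,0,0,0,0,0]
}}

```text
time: 27.6
position: [545.2, -294.5, 159.2]
tool_rot: [-0.0, 0.996, -0.089, -0.0]
force: [0.5, 0.0, 0.5]
finger_gap: 0.1
```

```bash
python3 - <<'E'
from h import *
st()
for c,n,z in(("wrist","toggle_tip",106),("side","toggle_tip",106)):
    P=cams.camera_params(c); save(c,c+"15"+n)
    for d in finder.landmark_of(c,n)[:5]: print(n,c,round(d["p"],2),np.round(d["pixel"],1),atz(c,d["pixel"],z,P))
E
```

```text
t 27.6 p [ 545.2 -294.5  159.2] q [-0.    1.   -0.09 -0.  ] F [0.5 0.  0.5] gap 0.10243408607293183 J [-0.24  0.47  0.05 -0.   -1.15  1.64]
toggle_tip wrist 0.94 [209.7 312. ] [ 549.67 -269.76  106.  ]
toggle_tip side 0.39 [281.5 128.5] [ 549.4  -261.11  106.  ]
```

Toggle flipped: its tip is now at y≈−267. Retreating and doing the final check.

>>> {"name": "drive_tool", "arguments": {
  "increments": [255,-0.001,-0.008,0,0,0,0,255,0,0,0.04,0,0,0,255,0,0,0.05,0,0,0,255,-0.03,0.02,0.04,0,0,0,255,-0.05,0.05,0.02,0,0,0]
}}

```text
time: 28.3
position: [483.2, -252.0, 303.8]
tool_rot: [0.001, 0.996, -0.09, 0.003]
force: [0.5, 0.8, 0.6]
finger_gap: -0.0
```

>>> {"name": "drive_tool", "arguments": {
  "increments": [255,-0.05,0.03,0,0,0,0,255,-0.03,0.02,0,0,0,0,255,0,0,0,0,0,0,255,0,0,0,0,0,0]
}}

```text
time: 28.7
position: [409.1, -204.6, 300.9]
tool_rot: [-0.0, 0.996, -0.089, 0.001]
force: [-0.4, 0.6, -0.6]
finger_gap: 0.3
```

```bash
python3 - <<'E'
from h import *
st()
for c,ns in(("top",("ball1","toggle_tip","scoop","scoop_end","vblock","parallel","angle_plate")),("side",("ball1","toggle_tip","scoop","scoop_end"))):
  save(c,c+"16")
  for n in ns:
    z=dict(ball1=67,toggle_tip=106,scoop_end=75).get(n,0)
    for d in finder.landmark_of(c,n)[:5]: print(n,c,round(d["p"],2),np.round(d["pixel"],1),atz(c,d["pixel"],z))
a=cv2.imread("pics/top16.png")[85:260,90:450]; b=cv2.imread("pics/side16.png")[90:310,150:400]
o=np.zeros((600,800,3),np.uint8); o[:340,:700]=cv2.resize(a,(700,340),interpolation=2); o[340:600,:295]=cv2.resize(b,(295,260),interpolation=2)
o[340:600,300:660]=cv2.resize(b[20:128,90-30:90+120-0],(360,260),interpolation=2) 
cv2.imwrite("pics/c16.png",o)
E
```

```text
t 28.7 p [ 409.1 -204.6  300.9] q [-0.    1.   -0.09  0.  ] F [-0.4  0.6 -0.6] gap 0.29096635073382654 J [-0.12  0.07 -0.12 -0.   -1.38  1.51]
ball1 top 0.53 [386.7 130.4] [ 648.34 -324.55   67.  ]
ball1 top 0.45 [380.5 128.1] [ 654.91 -306.38   67.  ]
ball1 top 0.45 [190.5 152.8] [575.38 246.56  67.  ]
ball1 top 0.44 [378.7 107.3] [ 716.64 -301.34   67.  ]
ball1 top 0.38 [384.4 108.9] [ 712.11 -318.1    67.  ]
toggle_tip top 0.52 [398.2 110.6] [ 696.74 -347.56  106.  ]
toggle_tip top 0.47 [367.9 159.2] [ 556.43 -260.86  106.  ]
scoop top 0.87 [361.3 276. ] [ 218.02 -262.87    0.  ]
scoop top 0.7 [224.5 206.7] [423.11 153.19   0.  ]
scoop top 0.66 [184.  272.4] [224.07 271.35   0.  ]
scoop_end top 0.84 [213.5 252.9] [287.63 173.28  75.  ]
scoop_end top 0.81 [149.7 290.5] [180.18 351.36  75.  ]
scoop_end top 0.71 [324.4 222.2] [ 378.09 -142.19   75.  ]
vblock top 0.82 [117.5 167.8] [538.26 480.79   0.  ]
parallel top 0.37 [272.1 209.4] [416.42   8.6    0.  ]
ball1 side 0.53 [262.9 117.5] [ 644.84 -331.03   67.  ]
ball1 side 0.47 [248.4 111.5] [ 703.61 -341.73   67.  ]
ball1 side 0.45 [254.7 121.6] [ 661.63 -301.48   67.  ]
ball1 side 0.41 [242.2 113.4] [ 718.9  -324.68   67.  ]
ball1 side 0.35 [239.8 115.9] [ 720.7  -309.71   67.  ]
toggle_tip side 0.51 [282.1 130. ] [ 545.04 -255.3   106.  ]
toggle_tip side 0.15 [320.3 117. ] [ 455.06 -360.22  106.  ]
scoop side 0.88 [268.5 262.8] [424.58 138.8    0.  ]
scoop side 0.67 [379.7 178.9] [ 218.72 -271.8     0.  ]
scoop_end side 0.9 [324.2 170.9] [ 376.23 -168.07   75.  ]
scoop_end side 0.79 [316.4 276.1] [284.6  168.09  75.  ]
scoop_end side 0.74 [333.9 372. ] [175.  369.4  75. ]
```

View pics/c16.png

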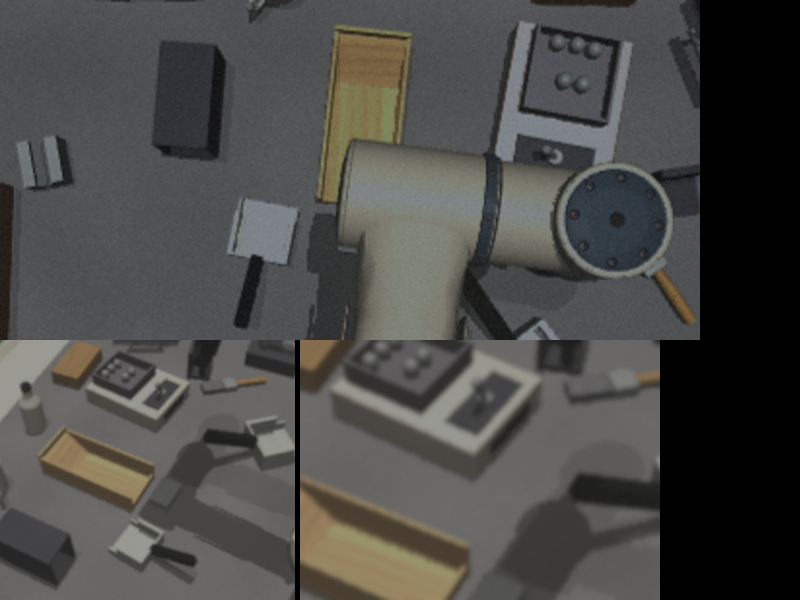

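The final view shows five balls in the tray, the toggle leaning left (on), and the scoop flat on the bench outside the dock. The bystanders look unmoved.

```bash
python3 -c "
from h import *
workorder.close_job(); st()"
```

```text
the job is handed in; nothing more can be done
the job is handed in; nothing more can be done
```

The job is handed in, at about 29 s of the 72 s allowed; the interface gives no verdict.

I pulled the scoop out of the dock by its rim, let go of it flat on the bench, and took it again by the handle. One pass up the bin's ramp picked up all five balls. I tipped them into the tray with the scoop's lip about 10 cm above the bench, set the scoop down flat left of the bin in front of the dock, and then flipped the toggle.

**Final picture:**
- **Balls:** all five are in the tray and the bin is empty.
- **Toggle:** it is over on its +y side, with the tip measured about 25 mm past its pivot (−24 mm before).
- **Scoop:** it lies flat and let go, near (425, 150) mm, handle outside the dock.
- **Robot:** stands clear of everything, with near-zero wrist force.

**Checks that disagreed or were incomplete:**
- **Side camera:** its positions differ from the top camera's by about 5–15 mm.
- **Finder false hits:** it took the dock for a ball once, and something in the tray for the toggle tip.
- **V-block and flat block:** they read 10–15 mm off their first readings, within that scatter, and both look unmoved.
- **Angle plate:** the last check did not detect it, and the arm partly hides it in the picture. My path stayed clear of it.
- **Ball speeds:** I did not measure them, so the drop limit rests on the low tipping height alone.

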